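# Clamp the conduit pipe in the meter test stand

## Task

Take the thicker of the two steel pipes from the wooden rack and gently lay it down (do not drop it) in the two V-saddles of the test stand, so that it lies in both and sticks out beyond both. Then swing the clamp's hinged half fully down over the pipe, and after that swing the bolt fully upright into the slot of the closed half. Leave the thin pipe and the meter where they are.

Things in the scene. Friction and masses are not known exactly. Their poses are not given: they have to be found in the camera images.
- stand: Test stand fixed to the bench. Origin: underside of its grey base plate, below the middle of the pipe's seat; x points to its far side (away from the robot), y along the seat, z up. Base plate 12 mm thick, x -60 to +90, y -190 to +190 mm. Two steel 90-degree V-saddles open upward, each 28 mm long, at y +85 (with the clamp) and -85 mm; V mouth 41 mm wide, top edges 73 mm above the bench.
- seat (a point): Where the middle of the seated pipe's axis should come: stand x 0, y 0, 75 mm above the bench; axes as the stand's, the pipe lies along y. Between the saddles the pipe is free to grip.
- strap_hinge (a point): Middle of the hinged half's pin: stand x +34, y +85 mm, 75 mm above the bench; the pin runs along stand y.
- strap (a joint): Angle of the clamp's hinged half (rad): 0 closed over the pipe (its stop), growing as it opens up and over to the far side, up to 2.15. Somewhat stiff hinge: near upright it stays where it is left, below about 0.6 it sinks shut by its own weight; 1 to 3 N at the lug moves it. It starts open, 1.7 to 2.0.
- lug (a point): Middle of the fork lug at the free end of the hinged half, the place to hold it: 36 mm wide along stand y, 8 mm thick, two prongs with a 13 mm slot between, open at the tip. Measured in the half itself: 86 mm from the pin along the half, 8 mm above it; closed, it lies level at stand x -52 mm, 83 mm above the bench, and swings about the pin. Its x axis points from the tip to the pin.
- bolt_hinge (a point): Middle of the swing bolt's pin: stand x -46, y +85 mm, 40 mm above the bench; the pin runs along stand y.
- bolt (a joint): Angle of the swing bolt (rad): 0 lying level, pointing from its pin towards the robot (stand -x); 1.57 upright, in the slot if the hinged half is closed; stop at 1.60. Stays where it is left (about 1 to 2 N at the knob moves it). It starts at 0.15 to 0.6. Held tightly, the nut does not turn freely between the fingers and lags: take a fresh hold half-way.
- knob (a point): Middle of the bolt's hand nut, the place to hold it: a cylinder 24 mm in diameter, 36 mm long along the bolt, 84 mm from the bolt's pin; a 16 mm neck, a 26 mm washer and the 8 mm bolt lie between it and the pin. Upright, the washer is 6 mm above the closed lug and cannot pass the fork: with the bolt upright the hinged half can be neither closed nor opened.
- pipe_mid (a point): Middle of the thick steel pipe: 32 mm in diameter, 280 mm long, about 0.24 kg, x along its axis. It starts in one of the rack's two places, axis level 45 mm above the bench.
- thin_pipe_mid (a point): Middle of the thin steel pipe (not wanted): 22 mm in diameter, 280 mm long, x along its axis, in the rack's other place, axis level 38 mm above the bench.
- rack: Wooden pipe rack fixed to the bench, origin under its middle, x along the pipes. Base 210 x 170 x 10 mm. Wooden V-blocks, 20 mm long, at x -85 and +85 mm carry the two pipes side by side at y -45 and +45 mm; between the blocks the pipes are free to grip.
- meter: Loose electricity meter, 120 x 160 x 79 mm, black base with clear cover, origin under its middle. Bystander, at the robot's right, nearer than the stand.
- lamp_bar (a point): Middle of the underside of the overhead lamp bar (30 x 30 mm aluminium, along stand y, x 45 to 75 mm, 248 mm above the bench, posts at y -172 and +172 mm). A vertical gripper over the seat or the open hinged half strikes it: there lean the gripper about 35 degrees, its body towards the robot (stand -x), fingers pointing down and away.

How it is judged:
On the way, in this order (a step that is already met when the one before it is completed fails the run):
1. the thick pipe lies in both saddles, the clamp still open (x of pipe_mid in the frame of seat between -0.005 and 0.005 m and y of pipe_mid in the frame of seat between -0.035 and 0.035 m and z of pipe_mid in the frame of seat between -0.005 and 0.005 m and angle between the x axis of pipe_mid and the y axis of seat, either way round below 0.06 rad and value of joint strap above 1 rad), for 0.2 s.
2. the hinged half is closed over the pipe, the bolt still out of the slot (x of pipe_mid in the frame of seat between -0.005 and 0.005 m and y of pipe_mid in the frame of seat between -0.035 and 0.035 m and z of pipe_mid in the frame of seat between -0.005 and 0.005 m and angle between the x axis of pipe_mid and the y axis of seat, either way round below 0.06 rad and value of joint strap below 0.08 rad and value of joint bolt below 1.2 rad), for 0.2 s.
3. the bolt stands upright in the slot (value of joint strap below 0.08 rad and value of joint bolt above 1.4 rad), for 0.2 s.
At the end, for the whole second after the job is handed in: Thick pipe in both V-saddles (axis within 5 mm sideways and in height and 0.06 rad of the seat's, middle within 35 mm along it), hinged half closed (joint < 0.08 rad), bolt upright in its slot (joint > 1.40 rad), at rest, released (all of step 3 and x of pipe_mid in the frame of seat between -0.005 and 0.005 m and y of pipe_mid in the frame of seat between -0.035 and 0.035 m and z of pipe_mid in the frame of seat between -0.005 and 0.005 m and angle between the x axis of pipe_mid and the y axis of seat, either way round below 0.06 rad and linear speed of pipe below 0.02 m/s and contact force between the fingers and anything else below 0.5 N); the robot touches nothing.
It fails at once if the thick pipe is dropped onto the stand (faster than 0.7 m/s within 150 mm of the seat) (distance between pipe_mid and seat below 0.15 m and linear speed of pipe above 0.7 m/s).
It fails at once if the thin pipe is moved more than 40 mm (distance of thin_pipe_mid from where it was at the start of the episode above 0.04 m).
It fails at once if the meter is moved more than 40 mm (distance of meter from where it was at the start of the episode above 0.04 m).
It also fails if it takes over 72 s, if anything falls off the work surface, if the arm or the gripper's body presses on something with over 40 N, if the wrist force passes 120 N, or if a joint passes its speed limit or range.

## Robot

A 6-joint arm with a two-finger parallel gripper is mounted at the origin on the work surface. World frame = base frame: x ahead of the robot, y to its left, z up, the work surface at z = 0. Lengths are in m, angles in rad, forces in N, time in s.
With the tool pointing down it reaches from about 0.3 to 0.775 m from the base axis. Payload 14.6 kg.
Tool frame: the origin (TCP) lies on the centre line of the jaws, within the pads' length; the fingertips stand 11 mm ahead of it and the grasp point (between the pads) lies 8 mm behind it; z points along the fingers, y is the line along which they close (so a half turn about z gives the same grasp; the last joint's range is limited). The gripper opens to 94 mm and grips with 3 to 60 N. Pads are 16 mm wide; open, the fingers measure 119 mm over their backs; the gripper's body (75 mm by 177 mm) begins 78 mm behind the grasp point.
Start: joints at [-1.327, 0.3, 1.521, -0, 1.321, -0.067], TCP at [0.168, -0.524, 0.216] pointing down, gripper open.
Joint ranges: [-3.03, 3.03], [-0.79, 2.21], [0.23, 2.52], [-1.04, 4.18], [0, 3.07], [-2.55, 2.55]. Speed limits (rad/s): [2.22, 2.22, 2.57, 3.14, 3.14, 3.14].

## Interface

Orientations are given as [roll, pitch, yaw] about the fixed x, y, z axes, in that order (R = Rz(yaw) Ry(pitch) Rx(roll)).
In Python, from cell import r gives the robot as it stands. The module is installed in compiled form; this text tells all that it offers.
- The arm moves only by the tool drive_tool, never from a script. Its argument "motion" is a list of rows, each a list of 7 numbers: the turn, a rotation vector about the tool's x, y, z in rad, then the shift along the tool's x, y, z in m, then the closure, from 0 (fully open) to 1 (shut). In form: [[rx, ry, rz, x, y, z, claw], ...]. A call has 1 to 12 rows; each row is the pose to reach, as a shift and turn from the pose commanded when the call began, along the tool's axes at that moment; what a row does not reach only later rows make up. A row lasts 1/12 s, in which the tool goes at most 41.7 mm and 7.16 degrees, less where a joint would pass 70% of its speed; a pose out of reach is approached as far as the arm can. A call with a gripper value outside its range is refused whole. The fingers move at their own pace and stop on an object; the grip force is fixed at half the most. Time passes only in rows, so rows that repeat a pose let the fingers close. It gives the time, the measured TCP pose, the force, the opening and the grip force at its end, in the units of the state.
- r.read_state(): the state, without advancing time (a new reading comes with each control period).
- r.grab_frame(name): name is "side" or "top"; returns a dict with "img" (400x640x3 uint8, red, green, blue), "z_map" (400x640 float32, m along the optical axis (not along the pixel's ray), 0 where there is no reading), "fx", "fy", "cx", "cy" (pixels), "R" (3x3) and "t" (3): a world point X has camera coordinates R X + t. Camera axes: x right, y down, z forward; pixel columns grow to the right and rows downward; lengths in m; the calibration is good to about 2 mm. A picture is of the moment at which its call begins.
- r.hand_in(): hands the job in; it is judged then, once.
Trained networks look in a picture, given as the dict that the camera call returned (one of the last four; its "shot" number tells which), for a name from the list of things; names that differ only in an ending like _2 or _b are one class to them, and where a whole thing is asked for, a point or a joint stands for the part that bears it (a point fixed in the world has none). Each returns a list of dicts, best first, with "conf" (0 to 1); they miss things now and then, are a little off and sometimes report something else, mostly with a low value. They report only what shows in the picture. A call takes as long as a camera call.
- r.spot_in(picture, thing): "position" ([x, y, z] in m, in world coordinates, good to about 4 mm: the middle of the surface that is visible of it).
- r.silhouettes(picture, thing): "pixels" (400x640 bool, what is visible of it).
- r.spot_point(picture, thing): "position" ([x, y, z] in m, in world coordinates, good to about 4 mm: a listed point, or the origin of a listed thing).
The state is a dict: "clock": time; "joint_positions": joint angles; "qvel": joint speeds; "effort": joint torques, N m; "eef_pos": TCP position; "tool_rot": TCP orientation; "wrist_force": force on the tool from outside, world axes, zero at the start; "ft_torque": the same for the moment, N m; "width": opening from 0.0 (shut) to 1.0 (fully open); "grip_force": force on a finger pad.
Only numpy, scipy, OpenCV 4.12 (cv2) and the standard library are available. Lean on these libraries where they do the work, as an engineer would, in place of code of your own. Each camera call takes 0.05 s, during which the arm holds its last target. There are 200 camera calls.

## Working session

There is one attempt and no reset: what is moved stays moved. The work goes in short steps, Python scripts to look and compute and a tool call to move; the robot and the scene stay as the last step left them, time stands still between calls to the robot, and variables do not carry over. Pictures are saved under pics/ and viewed, at most 10 in all, crops included, and the job is handed in when it is done.

Besides the shell and the picture viewer there is one more tool, called by a JSON object that holds its "fn" and its "kwargs", one argument or row to a line. drive_tool: Moves the arm, as the interface text tells. Its arguments: {"type":"object","properties":{"motion":{"type":"array","items":{"type":"array","items":{"type":"number"}}}},"required":["motion"]}

```bash
mkdir -p pics
cat > h.py <<'E'
from cell import r
import numpy as np, cv2
from scipy.spatial.transform import Rotation as Ro
np.set_printoptions(precision=4,suppress=True)
def cloud(f,m=None):
    z=f["z_map"]; v,u=np.nonzero((z>0)&(m if m is not None else True)); d=z[v,u]
    P=np.c_[(u-f["cx"])/f["fx"]*d,(v-f["cy"])/f["fy"]*d,d]
    return (P-f["t"])@f["R"]
def save(f,n): cv2.imwrite("pics/"+n,cv2.cvtColor(f["img"],cv2.COLOR_RGB2BGR))
E
python3 - <<'E'
from h import *
print(r.read_state())
for c in ["top","side"]:
    f=r.grab_frame(c); save(f,c+"0.png"); print(c,-f["R"].T@f["t"])
    for n in ["stand","seat","strap_hinge","lug","bolt_hinge","knob","pipe_mid","thin_pipe_mid","rack","meter","lamp_bar"]:
        o=r.spot_point(f,n)
        print(n,[(np.array(q["position"]).round(4),round(q["conf"],2)) for q in o[:2]])
E
```

```text
{'clock': 0.0, 'joint_positions': array([-1.3266,  0.3005,  1.5216, -0.    ,  1.3207, -0.0666]), 'qvel': array([-0.0008, -0.0005, -0.0006,  0.0007, -0.0001,  0.0007]), 'effort': array([ -0.0001, -53.1809, -35.2734,   0.0708,   0.0244,  -0.0001]), 'eef_pos': array([ 0.1681, -0.5234,  0.2159]), 'tool_rot': array([-3.1405, -0.0001,  0.3108]), 'wrist_force': array([ 0.4321,  0.5926, -0.0227]), 'ft_torque': array([-0.0318, -0.0273, -0.034 ]), 'grip_force': 0.0, 'width': 1.003797327120933}
top [ 0.2449 -0.0485  1.4618]
stand [(array([ 0.574 , -0.1606,  0.0002]), 0.87)]
seat [(array([ 0.577 , -0.1625,  0.0722]), 0.81)]
strap_hinge []
lug [(array([ 0.6318, -0.0726,  0.1549]), 0.64)]
bolt_hinge [(array([ 0.5218, -0.0786,  0.0368]), 0.73), (array([0.515 , 0.2215, 0.0436]), 0.33)]
knob [(array([ 0.4454, -0.0876,  0.0686]), 0.7), (array([0.513 , 0.2182, 0.045 ]), 0.63)]
pipe_mid [(array([0.5129, 0.2196, 0.0428]), 0.65)]
thin_pipe_mid [(array([0.4684, 0.3042, 0.036 ]), 0.85)]
rack [(array([ 0.4918,  0.2616, -0.0001]), 0.75)]
meter [(array([ 0.3289, -0.3488,  0.0037]), 0.6)]
lamp_bar []
side [0.1459 0.6976 1.1394]
stand [(array([ 0.5786, -0.1621, -0.0004]), 0.92)]
seat [(array([ 0.5783, -0.161 ,  0.0739]), 0.74)]
strap_hinge [(array([ 0.5979, -0.0745,  0.0779]), 0.58)]
lug [(array([ 0.6324, -0.0748,  0.1571]), 0.65)]
bolt_hinge [(array([ 0.5231, -0.0846,  0.0365]), 0.63)]
knob [(array([ 0.4449, -0.0899,  0.0747]), 0.71), (array([ 0.5213, -0.0844,  0.0391]), 0.61)]
pipe_mid [(array([0.5146, 0.22  , 0.0434]), 0.58)]
thin_pipe_mid [(array([0.4667, 0.3021, 0.0363]), 0.98), (array([0.5154, 0.215 , 0.045 ]), 0.71)]
rack [(array([ 0.4897,  0.2599, -0.003 ]), 0.58)]
meter [(array([ 0.3278, -0.3453, -0.0003]), 0.82)]
lamp_bar [(array([ 0.6382, -0.159 ,  0.2488]), 0.95)]
```

Run:
```python
from h import *
C={}
for c in ["top","side"]:
    f=r.grab_frame(c)
    for n in ["pipe_mid","thin_pipe_mid","stand","lamp_bar"]:
        s=r.silhouettes(f,n)
        if not s: print(c,n,"none"); continue
        P=cloud(f,s[0]["pixels"])
        if n=="stand":
            Q=P[(P[:,2]>.006)&(P[:,2]<.018)]
            b=cv2.minAreaRect((Q[:,:2]*1000).astype(np.float32)); print(c,n,len(Q),b)
            Q=P[(P[:,2]>.235)]; 
            if len(Q)>50:
                print(" bar",cv2.minAreaRect((Q[:,:2]*1000).astype(np.float32)),Q[:,2].max())
            C[c]=P
        else:
            z=np.median(P[:,2]); Q=P[abs(P[:,2]-z)<.02]
            b=cv2.minAreaRect((Q[:,:2]*1000).astype(np.float32))
            w=np.linalg.svd(Q-Q.mean(0),full_matrices=False)[2][0]
            print(c,n,len(Q),b,"pca yaw",np.degrees(np.arctan2(w[1],w[0])),Q.mean(0),"zmax",np.percentile(Q[:,2],98))
np.savez("c.npz",**C)
```

```text
top pipe_mid 1120 ((515.5486450195312, 220.4739990234375), (283.4383850097656, 36.19207763671875), 7.346194267272949) pca yaw -173.05068936186467 [0.5123 0.217  0.0583] zmax 0.06692802798751038
top thin_pipe_mid 690 ((469.48089599609375, 303.733642578125), (277.0936279296875, 24.223691940307617), 7.508856296539307) pca yaw -172.70013073094682 [0.468  0.302  0.0477] zmax 0.054719026268476
top stand 5229 ((633.68017578125, -192.941162109375), (234.19700622558594, 451.77001953125), 4.1270880699157715)
 bar ((636.6337280273438, -156.3390655517578), (33.50178146362305, 373.1849365234375), 5.14405632019043) 0.29071063480853016
top lamp_bar 5758 ((598.4224853515625, -197.4310760498047), (304.7435302734375, 456.8296813964844), 4.971841812133789) pca yaw 96.12744654306924 [ 0.5875 -0.1634  0.0126] zmax 0.020289361052672206
side pipe_mid 1047 ((511.74993896484375, 216.00582885742188), (279.72711181640625, 40.60984420776367), 7.133358478546143) pca yaw -173.01405785872805 [0.5064 0.2223 0.0545] zmax 0.062188937475539545
side thin_pipe_mid 796 ((467.9972839355469, 302.34857177734375), (280.9135437011719, 26.782394409179688), 6.94741153717041) pca yaw -173.11592433780837 [0.4625 0.3056 0.0444] zmax 0.05061957563859537
side stand 2556 ((589.2166748046875, -159.73333740234375), (150.81053161621094, 382.8954162597656), 5.16486930847168)
 bar ((633.9503784179688, -156.69442749023438), (32.7719841003418, 381.1129150390625), 4.858767509460449) 0.2847744934069503
side lamp_bar 2232 ((567.674072265625, -161.10157775878906), (190.978271484375, 382.1217346191406), 5.3787617683410645) pca yaw 96.97063269474923 [ 0.581  -0.1432  0.0147] zmax 0.04536376418179791
```

View pics/top0.png

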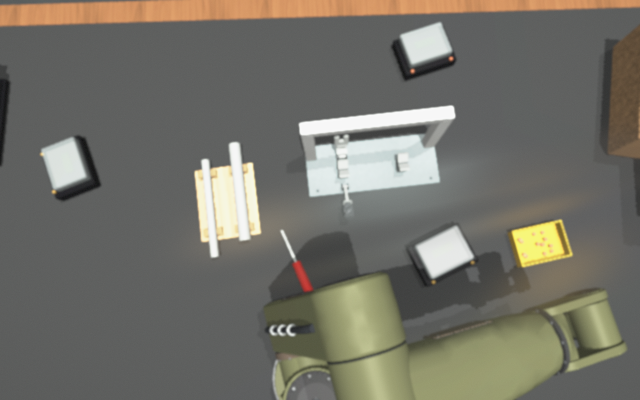

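View pics/side0.png

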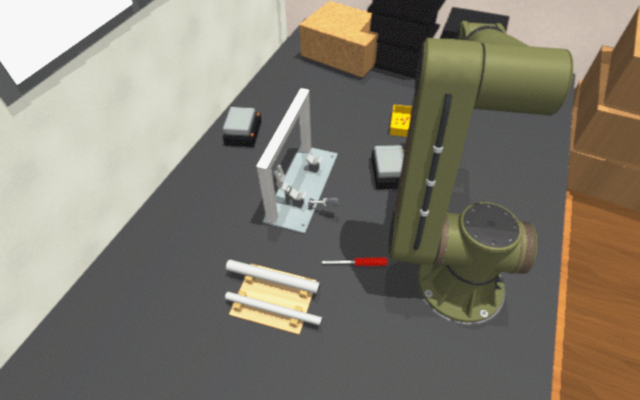

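```bash
cat >> h.py <<'E'
SY=0.089; SEAT=np.array([.576,-.1615,.075])
Rs=Ro.from_euler("z",SY)
def st(x,y,z): return SEAT+Rs.apply([x,y,z-.075])   # stand coords -> world
def down(yaw,lean=0): return Ro.from_euler("xyz",[np.pi,0,yaw])*Ro.from_euler("x",-lean)
def plan(grasp,R,pos=None,rot=None,off=.008):
    """turn+shift bringing the grasp point to 'grasp'; returns new TCP, R for chaining"""
    s=r.read_state(); pos=s["eef_pos"] if pos is None else pos
    rot=Ro.from_euler("xyz",s["tool_rot"]) if rot is None else rot
    p=np.array(grasp)+R.apply([0,0,off])
    print("turn",(rot.inv()*R).as_rotvec().round(3),"shift",rot.inv().apply(p-pos).round(3), "rows>=",round(np.linalg.norm(p-pos)/.0417,1))
    return p,R
E
python3 - <<'E'
from h import *
a=plan([.514,.2195,.19],down(.124))
b=plan([.514,.2195,.045],down(.124),*a)
E
```

```text
turn [ 0.    -0.     0.187] shift [ 0.556 -0.602  0.034] rows>= 19.7
turn [0. 0. 0.] shift [-0.    -0.     0.145] rows>= 3.5
```

{"fn": "drive_tool", "kwargs": {
  "motion": [
    [0, 0, 0.187, 0.28, -0.3, 0.017, 0],
    [0, 0, 0.187, 0.28, -0.3, 0.017, 0],
    [0, 0, 0.187, 0.28, -0.3, 0.017, 0],
    [0, 0, 0.187, 0.28, -0.3, 0.017, 0],
    [0, 0, 0.187, 0.28, -0.3, 0.017, 0],
    [0, 0, 0.187, 0.28, -0.3, 0.017, 0],
    [0, 0, 0.187, 0.28, -0.3, 0.017, 0],
    [0, 0, 0.187, 0.28, -0.3, 0.017, 0],
    [0, 0, 0.187, 0.28, -0.3, 0.017, 0],
    [0, 0, 0.187, 0.28, -0.3, 0.017, 0],
    [0, 0, 0.187, 0.28, -0.3, 0.017, 0]
  ]
}}

```text
clock: 2.62
eef_pos: [0.3446, -0.148, 0.1995]
tool_rot: [-3.141, -0.001, 0.129]
wrist_force: [-0.4, -0.1, 0.1]
width: 0.998
grip_force: 0.0
```

Run:
```python
from h import *
a=plan([.514,.2195,.19],down(.124))
```

```text
turn [-0.    -0.001  0.005] shift [ 0.215 -0.343  0.018] rows>= 9.7
```

{"fn": "drive_tool", "kwargs": {
  "motion": [
    [0, 0, 0, 0.213, -0.344, 0.018, 0],
    [0, 0, 0, 0.213, -0.344, 0.018, 0],
    [0, 0, 0, 0.213, -0.344, 0.018, 0],
    [0, 0, 0, 0.213, -0.344, 0.018, 0],
    [0, 0, 0, 0.213, -0.344, 0.018, 0],
    [0, 0, 0, 0.213, -0.344, 0.018, 0],
    [0, 0, 0, 0.213, -0.344, 0.018, 0],
    [0, 0, 0, 0.213, -0.344, 0.018, 0],
    [0, 0, 0, 0.213, -0.344, 0.018, 0],
    [0, 0, 0, 0.213, -0.344, 0.018, 0],
    [0, 0, 0, 0.213, -0.344, 0.018, 0],
    [0, 0, 0, 0.213, -0.344, 0.018, 0]
  ]
}}

```text
clock: 3.62
eef_pos: [0.512, 0.2158, 0.1807]
tool_rot: [3.141, 0.001, 0.125]
wrist_force: [0.0, -0.3, -0.9]
width: 0.996
grip_force: 0.0
```

Run:
```python
from h import *
a=plan([.514,.2195,.045],down(.124))
print(r.read_state()["qvel"],r.read_state()["joint_positions"])
# stand cross-section check: saddle tops & strap
d=np.load("c.npz")
for c in d:
    P=d[c]; Q=Rs.inv().apply(P-SEAT)+[0,0,.075]
    for s in (-1,1):
        m=(abs(Q[:,1]-s*.085)<.03)&(abs(Q[:,0])<.028)&(Q[:,2]>.045)&(Q[:,2]<.085)
        if m.sum()>10: print(c,s,m.sum(),"x",np.percentile(Q[m,0],[2,98]),"y",np.percentile(Q[m,1],[2,98]))
    m=(abs(Q[:,0]-.06)<.03)&(Q[:,2]>.255); print(c,"bar x",np.percentile(Q[m,0],[2,98]),"y",np.percentile(Q[m,1],[1,99]))
```

```text
turn [0.    0.001 0.001] shift [ 0.003 -0.004  0.144] rows>= 3.4
[-0.037  -0.0384  0.0367 -0.0034 -0.0019 -0.0096] [ 0.333   0.3441  1.5482 -0.0001  1.2505  1.7784]
top -1 198 x [-0.0238  0.0262] y [-0.0993 -0.0709]
top 1 185 x [-0.0236  0.0268] y [0.0715 0.0987]
top bar x [0.0452 0.0749] y [-0.1829  0.1824]
side -1 112 x [-0.0256  0.0234] y [-0.0998 -0.07  ]
side 1 153 x [-0.0261  0.0276] y [0.0697 0.0996]
side bar x [0.043  0.0723] y [-0.1821  0.1868]
```

{"fn": "drive_tool", "kwargs": {
  "motion": [
    [0, 0, 0, 0.001, -0.002, 0.04, 0],
    [0, 0, 0, 0.001, -0.002, 0.08, 0],
    [0, 0, 0, 0.001, -0.002, 0.115, 0],
    [0, 0, 0, 0.001, -0.002, 0.135, 0],
    [0, 0, 0, 0.001, -0.002, 0.144, 0],
    [0, 0, 0, 0.001, -0.002, 0.144, 0],
    [0, 0, 0, 0.001, -0.002, 0.144, 1],
    [0, 0, 0, 0.001, -0.002, 0.144, 1],
    [0, 0, 0, 0.001, -0.002, 0.144, 1],
    [0, 0, 0, 0.001, -0.002, 0.144, 1],
    [0, 0, 0, 0.001, -0.002, 0.144, 1],
    [0, 0, 0, 0.001, -0.002, 0.144, 1]
  ]
}}

```text
clock: 4.62
eef_pos: [0.5128, 0.2175, 0.0379]
tool_rot: [-3.141, -0.001, 0.124]
wrist_force: [-1.4, -0.7, -0.5]
width: 0.61
grip_force: 0.0
```

Run:
```python
from h import *
f=r.grab_frame("side"); cv2.imwrite("pics/g1.png",cv2.resize(f["img"][200:360,180:400,::-1],None,fx=3,fy=3))
print(r.read_state())
```

```text
{'clock': 4.6667, 'joint_positions': array([0.3354, 0.526 , 1.6572, 0.    , 0.958 , 1.7823]), 'qvel': array([-0.0002,  0.0026,  0.0024,  0.0016, -0.0031,  0.0008]), 'effort': array([ -0.0243, -59.2237, -28.7272,  -0.0005,  -0.0729,  -0.0009]), 'eef_pos': array([0.5128, 0.2175, 0.0377]), 'tool_rot': array([-3.1415, -0.0004,  0.1239]), 'wrist_force': array([-0.8677,  0.8619,  0.656 ]), 'ft_torque': array([ 0.014 ,  0.0091, -0.0158]), 'grip_force': 0.0, 'width': 0.5693849794989443}
```

View pics/g1.png

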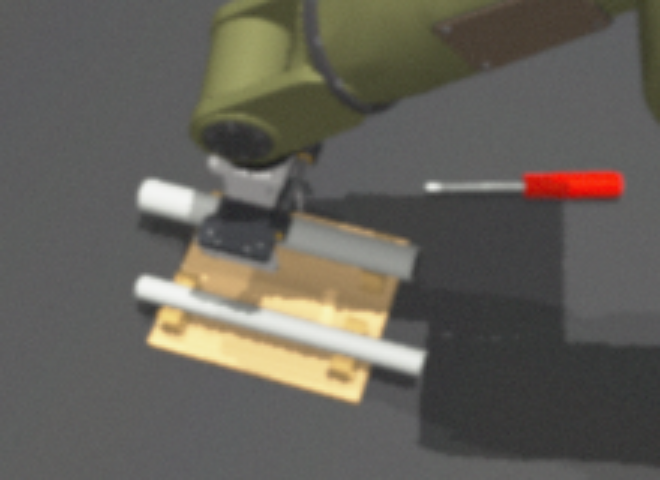

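The gripper (crop px ~240,220) straddles the thick pipe, and the thin pipe is clear. The fingers are still closing.

{"fn": "drive_tool", "kwargs": {
  "motion": [
    [0, 0, 0, 0, 0, 0, 1],
    [0, 0, 0, 0, 0, 0, 1],
    [0, 0, 0, 0, 0, 0, 1],
    [0, 0, 0, 0, 0, 0, 1],
    [0, 0, 0, 0, 0, 0, 1],
    [0, 0, 0, 0, 0, 0, 1],
    [0, 0, 0, 0, 0, -0.02, 1],
    [0, 0, 0, 0, 0, -0.05, 1],
    [0, 0, 0, 0, 0, -0.09, 1],
    [0, 0, 0, 0, 0, -0.13, 1],
    [0, 0, 0, 0, 0, -0.17, 1],
    [0, 0, 0, 0, 0, -0.17, 1]
  ]
}}

```text
clock: 5.67
eef_pos: [0.5149, 0.2179, 0.2153]
tool_rot: [-3.14, -0.011, 0.124]
wrist_force: [-0.2, 0.9, -2.0]
width: 0.334
grip_force: 30.0
```

Run:
```python
from h import *
W=SY+np.pi/2
a=plan([.43,.03,.21],down(W))
b=plan(st(-.06,0,.16),down(W,.61),*a)
```

```text
turn [ 0.007 -0.01  -1.536] shift [-0.108  0.176  0.012] rows>= 5.0
turn [-0.61  0.   -0.  ] shift [-0.204  0.073  0.049] rows>= 5.3
```

{"fn": "drive_tool", "kwargs": {
  "motion": [
    [0, 0, -1.48, -0.015, 0.025, 0.005, 1],
    [0, 0, -1.48, -0.03, 0.05, 0.005, 1],
    [0, 0, -1.48, -0.045, 0.07, 0.005, 1],
    [0, 0, -1.48, -0.06, 0.1, 0.005, 1],
    [0, 0, -1.48, -0.075, 0.12, 0.005, 1],
    [0, 0, -1.48, -0.09, 0.15, 0.005, 1],
    [0, 0, -1.48, -0.108, 0.176, 0.005, 1],
    [0, 0, -1.48, -0.108, 0.176, 0.005, 1],
    [0, 0, -1.48, -0.108, 0.176, 0.005, 1],
    [0, 0, -1.48, -0.108, 0.176, 0.005, 1],
    [0, 0, -1.48, -0.108, 0.176, 0.005, 1],
    [0, 0, -1.48, -0.108, 0.176, 0.005, 1]
  ]
}}

```text
clock: 6.67
eef_pos: [0.4269, 0.0291, 0.2018]
tool_rot: [-3.141, 0.0, 1.61]
wrist_force: [-0.5, -0.5, -2.3]
width: 0.334
grip_force: 30.0
```

Run:
```python
from h import *
W=SY+np.pi/2
b=plan(st(-.06,0,.15),down(W,.61))
```

```text
turn [-0.611  0.016 -0.048] shift [-0.199  0.086  0.058] rows>= 5.4
```

{"fn": "drive_tool", "kwargs": {
  "motion": [
    [-0.611, 0.016, -0.048, -0.033, 0.014, 0.01, 1],
    [-0.611, 0.016, -0.048, -0.066, 0.028, 0.02, 1],
    [-0.611, 0.016, -0.048, -0.1, 0.043, 0.029, 1],
    [-0.611, 0.016, -0.048, -0.133, 0.057, 0.039, 1],
    [-0.611, 0.016, -0.048, -0.166, 0.072, 0.048, 1],
    [-0.611, 0.016, -0.048, -0.199, 0.086, 0.058, 1],
    [-0.611, 0.016, -0.048, -0.199, 0.086, 0.058, 1],
    [-0.611, 0.016, -0.048, -0.199, 0.086, 0.058, 1],
    [-0.611, 0.016, -0.048, -0.199, 0.086, 0.058, 1]
  ]
}}

```text
clock: 7.42
eef_pos: [0.519, -0.1676, 0.1428]
tool_rot: [2.533, -0.002, 1.651]
wrist_force: [-0.8, -0.1, -2.3]
width: 0.332
grip_force: 30.0
```

Run:
```python
from h import *
W=SY+np.pi/2
print(r.read_state()["tool_rot"],r.read_state()["joint_positions"])
for c in ["side","top"]:
    f=r.grab_frame(c)
    s=r.silhouettes(f,"pipe_mid"); P=cloud(f,s[0]["pixels"]); P=P[abs(P[:,2]-np.median(P[:,2]))<.03]
    Q=Rs.inv().apply(P-SEAT)+[0,0,.075]
    w=np.linalg.svd(Q-Q.mean(0),full_matrices=False)[2][0]; w*=np.sign(w[1])
    print(c,len(Q),s[0]["conf"],"dir(stand)",w,"y ends",np.percentile(Q[:,1],[.5,99.5]),"x",np.percentile(Q[:,0],[2,98]),"zmax",np.percentile(Q[:,2],98))
    o=r.spot_point(f,"pipe_mid"); print([(Rs.inv().apply(np.array(q["position"])-SEAT),q["conf"]) for q in o[:1]])
cv2.imwrite("pics/p1.png",cv2.resize(r.grab_frame("side")["img"][60:260,200:420,::-1],None,fx=3,fy=3))
a=plan(st(-.0,0,.14),down(W,.61))
plan(st(-.0,0,.075),down(W,.61),*a)
```

```text
[ 2.5332 -0.0022  1.6514] [-0.5405  0.1496  2.0164  0.6725  0.566  -1.1218]
side 368 0.6 dir(stand) [ 0.0582  0.9983 -0.0087] y ends [-0.0296  0.1434] x [-0.0783 -0.0503] zmax 0.16614359054355649
[(array([-0.0617, -0.002 ,  0.0742]), 0.84)]
top 915 0.78 dir(stand) [0.0131 0.9999 0.0028] y ends [-0.1356  0.1412] x [-0.0762 -0.0466] zmax 0.17160391019351512
[]
turn [ 0.002  0.003 -0.004] shift [-0.     0.043  0.044] rows>= 1.5
turn [0. 0. 0.] shift [ 0.    -0.037  0.053] rows>= 1.6
```

View pics/p1.png

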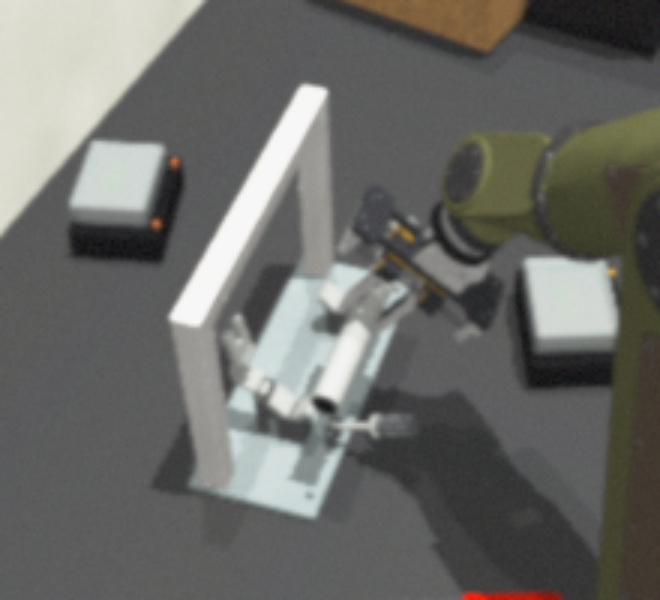

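Pipe (near end px ~325,405) is held level in front of the stand, strap open (240,345), bolt low (375,425).

{"fn": "drive_tool", "kwargs": {
  "motion": [
    [0, 0, -0.004, 0, 0.022, 0.022, 1],
    [0, 0, -0.004, 0, 0.043, 0.044, 1],
    [0, 0, -0.004, 0, 0.043, 0.044, 1],
    [0, 0, -0.004, 0, 0.036, 0.054, 1],
    [0, 0, -0.004, 0, 0.029, 0.064, 1],
    [0, 0, -0.004, 0, 0.022, 0.074, 1],
    [0, 0, -0.004, 0, 0.015, 0.083, 1],
    [0, 0, -0.004, 0, 0.01, 0.09, 1],
    [0, 0, -0.004, 0, 0.007, 0.094, 1],
    [0, 0, -0.004, 0, 0.007, 0.094, 1]
  ]
}}

```text
clock: 8.6
eef_pos: [0.5792, -0.1614, 0.0713]
tool_rot: [2.53, 0.001, 1.657]
wrist_force: [0.2, -0.7, -3.0]
width: 0.333
grip_force: 30.0
```

Run:
```python
from h import *
W=SY+np.pi/2
plan(st(0,0,.075),down(W,.61))
f=r.grab_frame("top")
s=r.silhouettes(f,"pipe_mid"); P=cloud(f,s[0]["pixels"]); P=P[abs(P[:,2]-np.median(P[:,2]))<.03]
Q=Rs.inv().apply(P-SEAT)+[0,0,.075]
w=np.linalg.svd(Q-Q.mean(0),full_matrices=False)[2][0]; w*=np.sign(w[1])
print(len(Q),"dir(stand)",w,"y ends",np.percentile(Q[:,1],[.5,99.5]),"x",np.percentile(Q[:,0],[2,98]),"zmax",np.percentile(Q[:,2],98))
```

```text
turn [ 0.001  0.003 -0.001] shift [ 0.    -0.     0.003] rows>= 0.1
867 dir(stand) [0.0063 1.     0.0012] y ends [-0.1366  0.1417] x [-0.0166  0.0138] zmax 0.09817963184058749
```

{"fn": "drive_tool", "kwargs": {
  "motion": [
    [0, 0, 0, 0, -0.001, 0.0015, 1],
    [0, 0, 0, 0, -0.0015, 0.0025, 1],
    [0, 0, 0, 0, -0.002, 0.003, 1],
    [0, 0, 0, 0, -0.002, 0.003, 1]
  ]
}}

```text
clock: 9.03
eef_pos: [0.5804, -0.1619, 0.0694]
tool_rot: [2.528, 0.003, 1.657]
wrist_force: [3.4, 1.9, 6.1]
width: 0.331
grip_force: 30.0
```

{"fn": "drive_tool", "kwargs": {
  "motion": [
    [0, 0, 0, 0, 0, 0, 0.4],
    [0, 0, 0, 0, 0, 0, 0.4],
    [0, 0, 0, 0, 0, 0, 0.4],
    [0, 0, 0, 0, 0, 0, 0.4],
    [0, 0, 0, 0, 0, -0.01, 0.4],
    [0, 0, 0, 0, 0, -0.03, 0.4],
    [0, 0, 0, 0, 0, -0.06, 0.4],
    [0, 0, 0, 0, 0, -0.1, 0.4],
    [0, 0, 0, 0, 0, -0.13, 0.4],
    [0, 0, 0, 0, 0, -0.13, 0.4]
  ]
}}

```text
clock: 9.87
eef_pos: [0.5039, -0.1689, 0.1795]
tool_rot: [2.526, 0.006, 1.656]
wrist_force: [-0.6, 0.2, 0.3]
width: 0.601
grip_force: 0.0
```

```bash
cat >> h.py <<'E'
def toS(p): return Rs.inv().apply(np.atleast_2d(p)-SEAT)+[0,0,.075]
def lug(q):  # stand x,z of lug middle at strap angle q ; opening: from -x up and over to +x
    v=np.array([-.086,.008]); c,s=np.cos(q),np.sin(q)
    return np.array([.034,.075])+np.array([c*v[0]+s*v[1], -s*v[0]+c*v[1]])
E
python3 - <<'E'
from h import *
for c in ["top","side"]:
    f=r.grab_frame(c)
    s=r.silhouettes(f,"pipe_mid"); P=cloud(f,s[0]["pixels"]); P=P[abs(P[:,2]-np.median(P[:,2]))<.03]
    Q=toS(P); w=np.linalg.svd(Q-Q.mean(0),full_matrices=False)[2][0]; w*=np.sign(w[1])
    print(c,"dir",w,"y ends",np.percentile(Q[:,1],[.5,99.5]),"x",np.percentile(Q[:,0],[2,98]),"zmax",np.percentile(Q[:,2],98))
    for n in ["pipe_mid","lug","knob"]: print(n,[(toS(q["position"]),round(q["conf"],2)) for q in r.spot_point(f,n)[:1]])
    s=r.silhouettes(f,"strap")
    if s:
        Q=toS(cloud(f,s[0]["pixels"])); Q=Q[Q[:,2]>.11]
        if len(Q): print("strap",len(Q),Q.mean(0),Q[np.argsort(Q[:,2])[-5:]])
for q in (1.7,1.8,1.9,2.0): print(q,lug(q))
cv2.imwrite("pics/p2.png",cv2.resize(r.grab_frame("side")["img"][80:240,220:440,::-1],None,fx=3.6,fy=3.6))
E
```

```text
top dir [-0.0072  1.     -0.0054] y ends [-0.1336  0.1398] x [-0.0143  0.0149] zmax 0.09623983853701322
pipe_mid [(array([[-0.001 ,  0.0023,  0.0716]]), 0.58)]
lug [(array([[0.0656, 0.0853, 0.1561]]), 0.47)]
knob [(array([[-0.127 ,  0.0819,  0.0681]]), 0.78)]
strap 141 [0.0563 0.0853 0.1484] [[0.0665 0.0699 0.1715]
 [0.067  0.0989 0.1721]
 [0.061  0.0732 0.173 ]
 [0.0594 0.0681 0.1761]
 [0.0594 0.0761 0.1793]]
side dir [-0.0188  0.9997 -0.0124] y ends [-0.1366  0.1419] x [-0.0175  0.013 ] zmax 0.09187056507616582
pipe_mid [(array([[ 0.0025, -0.0013,  0.0741]]), 0.57)]
lug [(array([[0.0607, 0.0803, 0.1563]]), 0.49)]
knob [(array([[-0.1239,  0.0858,  0.0709]]), 0.46)]
strap 113 [0.0546 0.0871 0.1453] [[0.0593 0.0912 0.1679]
 [0.0636 0.0975 0.1684]
 [0.0649 0.094  0.169 ]
 [0.0606 0.0792 0.169 ]
 [0.0616 0.1023 0.1694]]
1.7 [0.053  0.1593]
1.8 [0.0613 0.1569]
1.9 [0.0694 0.1538]
2.0 [0.0771 0.1499]
```

View pics/p2.png

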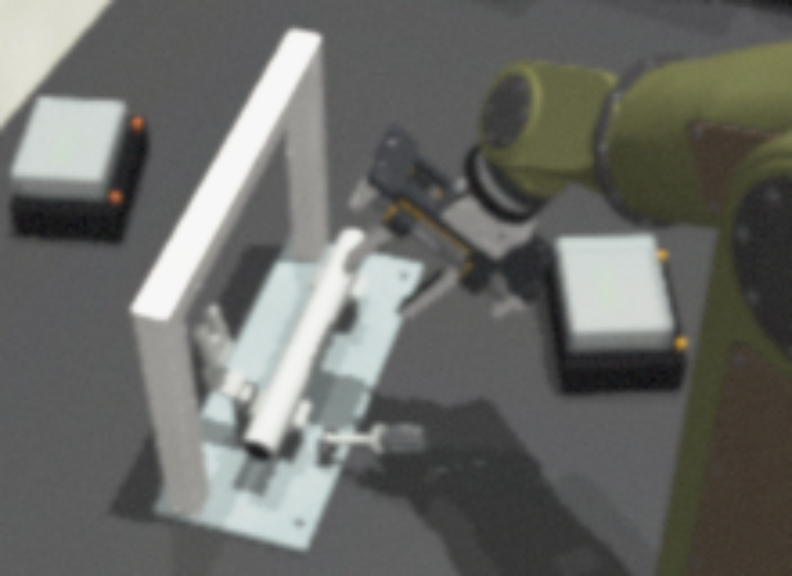

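Pipe lies in both saddles (axis px ~250,440 to 350,240) and the gripper is clear. The strap is open at about 1.8 rad (215,340), the bolt low (400,437).

```bash
cat >> h.py <<'E'
def lean2(l): return down(SY+np.pi)*Ro.from_euler("y",-l)
E
python3 - <<'E'
from h import *
R=lean2(np.radians(45))
print(R.as_matrix())
a=plan(st(-.07,.07,.25),R)
E
```

```text
[[-0.7043 -0.0889  0.7043]
 [-0.0628  0.996   0.0628]
 [-0.7071  0.     -0.7071]]
turn [-0.139 -0.135 -1.568] shift [ 0.07   0.046 -0.054] rows>= 2.4
```

{"fn": "drive_tool", "kwargs": {
  "motion": [
    [-0.139, -0.135, -1.568, 0.02, 0.01, -0.025, 0.4],
    [-0.139, -0.135, -1.568, 0.04, 0.02, -0.054, 0.4],
    [-0.139, -0.135, -1.568, 0.07, 0.046, -0.054, 0.4],
    [-0.139, -0.135, -1.568, 0.07, 0.046, -0.054, 0.4],
    [-0.139, -0.135, -1.568, 0.07, 0.046, -0.054, 0.4],
    [-0.139, -0.135, -1.568, 0.07, 0.046, -0.054, 0.4],
    [-0.139, -0.135, -1.568, 0.07, 0.046, -0.054, 0.4],
    [-0.139, -0.135, -1.568, 0.07, 0.046, -0.054, 0.4],
    [-0.139, -0.135, -1.568, 0.07, 0.046, -0.054, 0.4],
    [-0.139, -0.135, -1.568, 0.07, 0.046, -0.054, 0.4],
    [-0.139, -0.135, -1.568, 0.07, 0.046, -0.054, 0.4],
    [-0.139, -0.135, -1.568, 0.07, 0.046, -0.054, 0.4]
  ]
}}

```text
clock: 11.52
eef_pos: [0.5056, -0.0974, 0.2448]
tool_rot: [3.077, 0.777, 3.128]
wrist_force: [-1.4, 0.3, 0.2]
width: 0.598
grip_force: 0.0
```

Run:
```python
from h import *
print(r.read_state()["joint_positions"])
R=lean2(np.radians(45))
a=plan(st(.062-.064,.085,.157+.064),R)
b=plan(st(.062,.085,.157),R,*a)
```

```text
[-0.4398 -0.1314  2.1028  0.6961  0.5748 -2.5026]
turn [-0.007 -0.006 -0.073] shift [-0.027  0.017  0.069] rows>= 1.8
turn [0. 0. 0.] shift [-0.    -0.     0.091] rows>= 2.2
```

{"fn": "drive_tool", "kwargs": {
  "motion": [
    [0, 0, 1.5, 0, 0, 0, 0.4],
    [0, 0, 1.5, 0, 0, 0, 0.4],
    [0, 0, 1.5, 0, 0, 0, 0.4],
    [0, 0, 1.5, 0, 0, 0, 0.4],
    [0, 0, 1.5, 0, 0, 0, 0.4],
    [0, 0, 1.5, 0, 0, 0, 0.4],
    [0, 0, 1.5, 0, 0, 0, 0.4],
    [0, 0, 1.5, 0, 0, 0, 0.4],
    [0, 0, 1.5, 0, 0, 0, 0.4],
    [0, 0, 1.5, 0, 0, 0, 0.4],
    [0, 0, 1.5, 0, 0, 0, 0.4],
    [0, 0, 1.5, 0, 0, 0, 0.4]
  ]
}}

```text
clock: 12.52
eef_pos: [0.5056, -0.0975, 0.2448]
tool_rot: [2.363, -0.005, 1.644]
wrist_force: [-0.2, -0.3, -0.5]
width: 0.6
grip_force: 0.0
```

```bash
sed -i 's/^def lean2.*/def lean2(l): return down(SY)*Ro.from_euler("y",l)/' h.py
python3 - <<'E'
from h import *
print(r.read_state()["joint_positions"])
R=lean2(np.radians(45)); print(R.as_matrix()[:,2])
a=plan(st(.062-.064,.085,.157+.064),R)
b=plan(st(.062,.085,.157),R,*a)
E
```

```text
[-0.4395 -0.1313  2.1024  0.6941  0.575  -0.9882]
[ 0.7043  0.0628 -0.7071]
turn [0.    0.011 1.556] shift [0.016 0.028 0.069] rows>= 1.8
turn [0. 0. 0.] shift [0.    0.    0.091] rows>= 2.2
```

{"fn": "drive_tool", "kwargs": {
  "motion": [
    [0, 0.011, 1.556, 0, 0, 0, 0.4],
    [0, 0.011, 1.556, 0, 0, 0, 0.4],
    [0, 0.011, 1.556, 0, 0, 0, 0.4],
    [0, 0.011, 1.556, 0, 0, 0, 0.4],
    [0, 0.011, 1.556, 0, 0, 0, 0.4],
    [0, 0.011, 1.556, 0, 0, 0, 0.4],
    [0, 0.011, 1.556, 0, 0, 0, 0.4],
    [0, 0.011, 1.556, 0, 0, 0, 0.4],
    [0, 0.011, 1.556, 0.004, 0.007, 0.018, 0.4],
    [0, 0.011, 1.556, 0.008, 0.014, 0.035, 0.4],
    [0, 0.011, 1.556, 0.012, 0.021, 0.052, 0.4],
    [0, 0.011, 1.556, 0.016, 0.028, 0.069, 0.4]
  ]
}}

```text
clock: 13.52
eef_pos: [0.5733, -0.0759, 0.215]
tool_rot: [3.085, -0.784, 0.169]
wrist_force: [0.4, -0.5, 0.3]
width: 0.604
grip_force: 0.0
```

Run:
```python
from h import *
print(r.read_state()["joint_positions"])
R=lean2(np.radians(45))
b=plan(st(.062,.085,.157),R)
f=r.grab_frame("side")
print([(toS(q["position"]),round(q["conf"],2)) for q in r.spot_point(f,"lug")[:1]])
```

```text
[-0.3231  0.0555  2.0037  0.7231  0.4417  0.5412]
turn [0.    0.    0.056] shift [-0.001  0.     0.089] rows>= 2.1
[(array([[0.0652, 0.0817, 0.1562]]), 0.68)]
```

{"fn": "drive_tool", "kwargs": {
  "motion": [
    [0, 0, 0.056, 0, 0, 0.015, 0.4],
    [0, 0, 0.056, 0, 0, 0.035, 0.4],
    [0, 0, 0.056, 0, 0, 0.055, 0.4],
    [0, 0, 0.056, 0, 0, 0.075, 0.4],
    [0, 0, 0.056, 0, 0, 0.09, 0.4],
    [0, 0, 0.056, 0, 0, 0.09, 0.4],
    [0, 0, 0.056, 0, 0, 0.09, 1],
    [0, 0, 0.056, 0, 0, 0.09, 1],
    [0, 0, 0.056, 0, 0, 0.09, 1],
    [0, 0, 0.056, 0, 0, 0.09, 1],
    [0, 0, 0.056, 0, 0, 0.09, 1],
    [0, 0, 0.056, 0, 0, 0.09, 1]
  ]
}}

```text
clock: 14.62
eef_pos: [0.6359, -0.0718, 0.153]
tool_rot: [3.132, -0.787, 0.098]
wrist_force: [0.3, -7.1, 0.9]
width: 0.38
grip_force: 30.0
```

Run:
```python
from h import *
s=r.read_state(); print(s["joint_positions"],s["wrist_force"],s["width"],s["grip_force"])
R=lean2(np.radians(45))
g=s["eef_pos"]-Ro.from_euler("xyz",s["tool_rot"]).apply([0,0,.008]); print("grasp in stand",toS(g))
x,_,z=toS(g)[0]; q0=1.8; o=np.array([x,z])-lug(q0)
for q in [1.7,1.6,1.5,1.4,1.3,1.2,1.1,1.0,.9,.8,.7,.6,.5,.4]:
    l=lug(q)+o*0; print(q,end=" "); plan(st(l[0],toS(g)[0][1],l[1]),R)
```

```text
[-0.2703  0.2827  1.9052  0.9103  0.3173  0.42  ] [ 0.3256 -7.1382  0.8518] 0.3803366724509539 30.01248925924301
grasp in stand [[0.062  0.084  0.1586]]
1.7 turn [ 0.003 -0.002  0.006] shift [-0.006 -0.    -0.007] rows>= 0.2
1.6 turn [ 0.003 -0.002  0.006] shift [-0.011 -0.    -0.014] rows>= 0.4
1.5 turn [ 0.003 -0.002  0.006] shift [-0.017 -0.    -0.02 ] rows>= 0.6
1.4 turn [ 0.003 -0.002  0.006] shift [-0.023 -0.    -0.026] rows>= 0.8
1.3 turn [ 0.003 -0.002  0.006] shift [-0.03  -0.    -0.032] rows>= 1.0
1.2 turn [ 0.003 -0.002  0.006] shift [-0.037 -0.    -0.036] rows>= 1.2
1.1 turn [ 0.003 -0.002  0.006] shift [-0.045 -0.    -0.04 ] rows>= 1.4
1.0 turn [ 0.003 -0.002  0.006] shift [-0.053 -0.    -0.043] rows>= 1.6
0.9 turn [ 0.003 -0.002  0.006] shift [-0.061 -0.    -0.045] rows>= 1.8
0.8 turn [ 0.003 -0.002  0.006] shift [-0.07  -0.    -0.047] rows>= 2.0
0.7 turn [ 0.003 -0.002  0.006] shift [-0.078 -0.    -0.047] rows>= 2.2
0.6 turn [ 0.003 -0.002  0.006] shift [-0.087 -0.    -0.047] rows>= 2.4
0.5 turn [ 0.003 -0.002  0.006] shift [-0.095 -0.001 -0.046] rows>= 2.5
0.4 turn [ 0.003 -0.002  0.006] shift [-0.104 -0.001 -0.044] rows>= 2.7
```

{"fn": "drive_tool", "kwargs": {
  "motion": [
    [0, 0, 0, -0.006, 0.001, -0.007, 1],
    [0, 0, 0, -0.011, 0.001, -0.014, 1],
    [0, 0, 0, -0.017, 0.001, -0.02, 1],
    [0, 0, 0, -0.023, 0.001, -0.026, 1],
    [0, 0, 0, -0.03, 0.001, -0.032, 1],
    [0, 0, 0, -0.037, 0.001, -0.036, 1],
    [0, 0, 0, -0.041, 0.001, -0.038, 1],
    [0, 0, 0, -0.045, 0.001, -0.04, 1]
  ]
}}

```text
clock: 15.28
eef_pos: [0.5761, -0.0773, 0.1492]
tool_rot: [3.134, -0.787, 0.099]
wrist_force: [4.7, 0.2, 1.8]
width: 0.379
grip_force: 30.0
```

Run:
```python
from h import *
s=r.read_state(); print(s["wrist_force"],s["ft_torque"],s["width"],s["grip_force"])
R=lean2(np.radians(45))
g=s["eef_pos"]-Ro.from_euler("xyz",s["tool_rot"]).apply([0,0,.008]); print("grasp in stand",toS(g))
for c in ["side","top"]: print([(toS(q["position"]),round(q["conf"],2)) for q in r.spot_point(r.grab_frame(c),"lug")[:1]])
for q in [1.0,.9,.8,.7,.6,.5,.4,.3]:
    l=lug(q); print(q,l,end=" "); plan(st(l[0],toS(g)[0][1],l[1]),R)
```

```text
[4.7008 0.1882 1.843 ] [ 0.2298 -0.8783 -0.013 ] 0.3788346090652997 30.014090538024902
grasp in stand [[0.0019 0.0838 0.1548]]
[(array([[0.0062, 0.0808, 0.1552]]), 0.42)]
[(array([[0.0072, 0.0846, 0.1547]]), 0.53)]
1.0 [-0.0057  0.1517] turn [ 0.001 -0.001  0.007] shift [-0.008 -0.    -0.003] rows>= 0.2
0.9 [-0.0132  0.1473] turn [ 0.001 -0.001  0.007] shift [-0.016 -0.    -0.006] rows>= 0.4
0.8 [-0.0202  0.1423] turn [ 0.001 -0.001  0.007] shift [-0.025 -0.    -0.007] rows>= 0.6
0.7 [-0.0266  0.1365] turn [ 0.001 -0.001  0.007] shift [-0.033 -0.    -0.007] rows>= 0.8
0.6 [-0.0325  0.1302] turn [ 0.001 -0.001  0.007] shift [-0.042 -0.    -0.007] rows>= 1.0
0.5 [-0.0376  0.1233] turn [ 0.001 -0.001  0.007] shift [-0.05  -0.    -0.006] rows>= 1.2
0.4 [-0.0421  0.1159] turn [ 0.001 -0.001  0.007] shift [-0.059 -0.    -0.004] rows>= 1.4
0.3 [-0.0458  0.1081] turn [ 0.001 -0.001  0.007] shift [-0.067 -0.001 -0.001] rows>= 1.6
```

Moving with it nicely; continue to about 0.4 rad.

{"fn": "drive_tool", "kwargs": {
  "motion": [
    [0, 0, 0, -0.008, 0, -0.003, 1],
    [0, 0, 0, -0.016, 0, -0.006, 1],
    [0, 0, 0, -0.025, 0, -0.007, 1],
    [0, 0, 0, -0.033, 0, -0.007, 1],
    [0, 0, 0, -0.042, 0, -0.007, 1],
    [0, 0, 0, -0.05, 0, -0.006, 1],
    [0, 0, 0, -0.059, 0, -0.004, 1],
    [0, 0, 0, -0.059, 0, -0.004, 1]
  ]
}}

```text
clock: 16.15
eef_pos: [0.5311, -0.0814, 0.1085]
tool_rot: [3.135, -0.784, 0.098]
wrist_force: [-1.4, 0.7, 0.2]
width: 0.378
grip_force: 30.0
```

Run:
```python
from h import *
s=r.read_state(); print(s["wrist_force"],s["ft_torque"],s["width"],s["joint_positions"])
g=s["eef_pos"]-Ro.from_euler("xyz",s["tool_rot"]).apply([0,0,.008]); print("grasp in stand",toS(g))
f=r.grab_frame("side"); print([(toS(q["position"]),round(q["conf"],2)) for n in("lug","knob") for q in r.spot_point(f,n)[:1]])
R=lean2(np.radians(45))
for q in [.3,.2,.1,.05,0]:
    l=lug(q); print(q,l,end=" "); plan(st(l[0],toS(g)[0][1],l[1]),R)
cv2.imwrite("pics/p3.png",cv2.resize(f["img"][80:240,220:440,::-1],None,fx=3.6,fy=3.6))
```

```text
[-1.4378  0.6982  0.2082] [0.1207 0.2341 0.1908] 0.3778626834818363 [-0.3748  0.1754  2.1852  1.4145  0.3258 -0.1819]
grasp in stand [[-0.0433  0.0838  0.1141]]
[(array([[-0.0409,  0.0819,  0.116 ]]), 0.64), (array([[-0.1254,  0.0873,  0.0715]]), 0.56)]
0.3 [-0.0458  0.1081] turn [-0.     0.002  0.007] shift [-0.006 -0.     0.003] rows>= 0.2
0.2 [-0.0487  0.0999] turn [-0.     0.002  0.007] shift [-0.014 -0.     0.006] rows>= 0.4
0.1 [-0.0508  0.0915] turn [-0.     0.002  0.007] shift [-0.022 -0.     0.011] rows>= 0.6
0.05 [-0.0515  0.0873] turn [-0.     0.002  0.007] shift [-0.025 -0.     0.013] rows>= 0.7
0 [-0.052  0.083] turn [-0.     0.002  0.007] shift [-0.029 -0.     0.016] rows>= 0.8
```

View pics/p3.png

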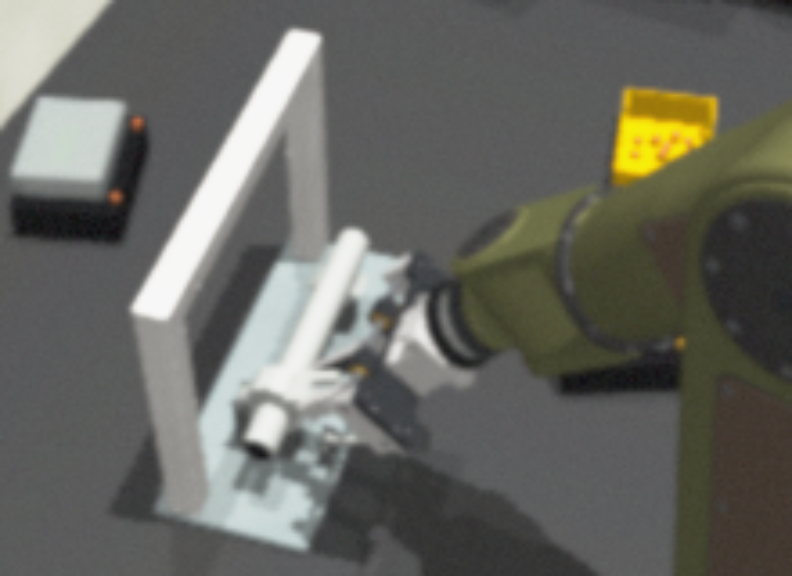

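Strap is now nearly over the pipe (px ~280,385). Continuing to closed.

{"fn": "drive_tool", "kwargs": {
  "motion": [
    [0, 0, 0, -0.006, 0, 0.003, 1],
    [0, 0, 0, -0.014, 0, 0.006, 1],
    [0, 0, 0, -0.022, 0, 0.011, 1],
    [0, 0, 0, -0.026, 0, 0.014, 1],
    [0, 0, 0, -0.03, 0, 0.017, 1],
    [0, 0, 0, -0.03, 0, 0.017, 1]
  ]
}}

```text
clock: 16.8
eef_pos: [0.5229, -0.0822, 0.0766]
tool_rot: [3.135, -0.787, 0.099]
wrist_force: [-8.6, 3.5, 11.5]
width: 0.379
grip_force: 30.0
```

Run:
```python
from h import *
s=r.read_state(); print(s["wrist_force"],s["joint_positions"])
g=s["eef_pos"]-Ro.from_euler("xyz",s["tool_rot"]).apply([0,0,.008]); print("grasp in stand",toS(g))
```

```text
[-8.5546  3.502  11.5154] [-0.3864  0.2417  2.2176  1.7027  0.3339 -0.4953]
grasp in stand [[-0.0515  0.0837  0.0823]]
```

{"fn": "drive_tool", "kwargs": {
  "motion": [
    [0, 0, 0, 0, 0, 0, 0.4],
    [0, 0, 0, 0, 0, 0, 0.4],
    [0, 0, 0, 0, 0, 0, 0.4],
    [0, 0, 0, 0, 0, 0, 0.4],
    [0, 0, 0, 0, 0, -0.02, 0.4],
    [0, 0, 0, 0, 0, -0.05, 0.4],
    [0, 0, 0, 0, 0, -0.09, 0.4],
    [0, 0, 0, 0, 0, -0.13, 0.4],
    [0, 0, 0, 0, 0, -0.13, 0.4]
  ]
}}

```text
clock: 17.55
eef_pos: [0.4293, -0.0912, 0.1712]
tool_rot: [3.129, -0.787, 0.102]
wrist_force: [1.2, 0.3, 0.4]
width: 0.597
grip_force: 0.0
```

Run:
```python
from h import *
s=r.read_state(); print(s["joint_positions"])
for c in ["side","top"]:
    f=r.grab_frame(c)
    for n in("lug","knob","pipe_mid"): print(c,n,[(toS(q["position"]),round(q["conf"],2)) for q in r.spot_point(f,n)[:1]])
    m=r.silhouettes(f,"knob")
    if m:
        Q=toS(cloud(f,m[0]["pixels"])); Q=Q[(abs(Q[:,1]-.085)<.03)&(Q[:,2]<.12)&(Q[:,0]<-.055)]; print(len(Q),Q.mean(0),Q.min(0),Q.max(0))
```

```text
[-0.5458 -0.1987  2.3583  0.9977  0.5195  0.1516]
side lug [(array([[-0.0521,  0.0836,  0.0833]]), 0.65)]
side knob [(array([[-0.1261,  0.083 ,  0.0698]]), 0.58)]
side pipe_mid [(array([[ 0.0035, -0.0002,  0.0768]]), 0.89)]
140 [-0.113   0.0882  0.0688] [-0.1449  0.0728  0.0421] [-0.0555  0.099   0.0873]
top lug [(array([[-0.0637,  0.4705,  0.0367]]), 0.67)]
top knob [(array([[-0.1292,  0.0844,  0.0681]]), 0.69)]
top pipe_mid [(array([[0.0006, 0.0026, 0.0751]]), 0.59)]
```

```bash
cat >> h.py <<'E'
def knob(p,rad=.086): return np.array([-.046-rad*np.cos(p),.040+rad*np.sin(p)])
YB=.0845
E
python3 - <<'E'
from h import *
R=lean2(np.radians(45)); k=knob(.342); print(k)
a=plan(st(k[0]-.057,YB,k[1]+.057),R)
b=plan(st(k[0],YB,k[1]),R,*a)
E
```

```text
[-0.127   0.0688]
turn [-0.001  0.002  0.006] shift [-0.062 -0.001  0.005] rows>= 1.5
turn [0. 0. 0.] shift [-0.    -0.     0.081] rows>= 1.9
```

{"fn": "drive_tool", "kwargs": {
  "motion": [
    [0, 0, 0.006, -0.03, -0.001, 0.003, 0.5],
    [0, 0, 0.006, -0.062, -0.001, 0.005, 0.5],
    [0, 0, 0.006, -0.062, -0.001, 0.005, 0.5],
    [0, 0, 0.006, -0.062, -0.001, 0.03, 0.5],
    [0, 0, 0.006, -0.062, -0.001, 0.055, 0.5],
    [0, 0, 0.006, -0.062, -0.001, 0.078, 0.5],
    [0, 0, 0.006, -0.062, -0.001, 0.085, 0.5],
    [0, 0, 0.006, -0.062, -0.001, 0.085, 0.5],
    [0, 0, 0.006, -0.062, -0.001, 0.085, 0.5]
  ]
}}

```text
clock: 18.8
eef_pos: [0.4474, -0.0883, 0.0639]
tool_rot: [-3.141, -0.784, 0.089]
wrist_force: [-0.2, -0.8, 0.0]
width: 0.499
grip_force: 0.0
```

Run:
```python
from h import *
R=lean2(np.radians(45)); k=knob(.342)
b=plan(st(k[0],YB,k[1]),R); s=r.read_state(); print(s["joint_positions"],s["wrist_force"])
f=r.grab_frame("side"); print([(toS(q["position"]),round(q["conf"],2)) for q in r.spot_point(f,"knob")[:1]])
cv2.imwrite("pics/p4.png",cv2.resize(f["img"][100:240,240:440,::-1],None,fx=4,fy=4))
```

```text
turn [-0.001  0.001  0.   ] shift [-0.    -0.     0.001] rows>= 0.0
[-0.506   0.152   2.3914  1.7793  0.4176 -0.6747] [-0.172  -0.7693  0.046 ]
[(array([[-0.127 ,  0.086 ,  0.0732]]), 0.65)]
```

View pics/p4.png

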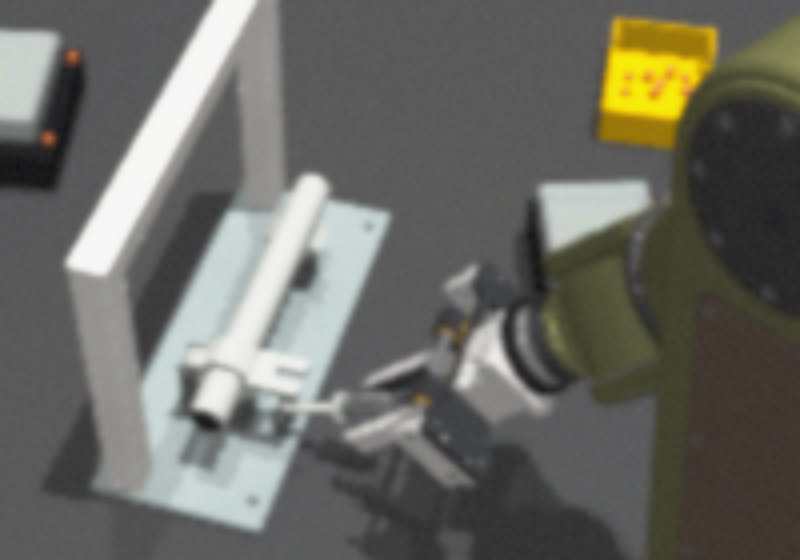

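Strap is closed (fork at px ~275,370) and the jaws straddle the nut (375,405). Now grip and lift.

Run:
```python
from h import *
for p in [.42,.5,.58,.66,.74,.82,.9,.98]:
    k=knob(p); l=np.radians(45-(p-.342)*45/1.23); print(p,end=" "); plan(st(k[0],YB,k[1]),lean2(l))
```

```text
0.42 turn [ 0.    -0.05   0.001] shift [ 0.005 -0.001 -0.001] rows>= 0.1
0.5 turn [ 0.    -0.101  0.001] shift [ 0.011 -0.001 -0.004] rows>= 0.3
0.58 turn [ 0.    -0.152  0.001] shift [ 0.017 -0.001 -0.005] rows>= 0.4
0.66 turn [ 0.    -0.203  0.001] shift [ 0.024 -0.001 -0.006] rows>= 0.6
0.74 turn [ 0.    -0.254  0.001] shift [ 0.03  -0.001 -0.007] rows>= 0.7
0.82 turn [ 0.    -0.305  0.001] shift [ 0.037 -0.001 -0.007] rows>= 0.9
0.9 turn [ 0.    -0.357  0.   ] shift [ 0.043 -0.001 -0.007] rows>= 1.0
0.98 turn [ 0.    -0.408  0.   ] shift [ 0.05  -0.001 -0.006] rows>= 1.2
```

{"fn": "drive_tool", "kwargs": {
  "motion": [
    [0, 0, 0, 0, 0, 0, 1],
    [0, 0, 0, 0, 0, 0, 1],
    [0, 0, 0, 0, 0, 0, 1],
    [0, 0, 0, 0, 0, 0, 1],
    [0, 0, 0, 0, 0, 0, 1],
    [0, 0, 0, 0, 0, 0, 1]
  ]
}}

```text
clock: 19.4
eef_pos: [0.4472, -0.0888, 0.0643]
tool_rot: [3.141, -0.785, 0.09]
wrist_force: [-3.1, -1.1, 2.9]
width: 0.249
grip_force: 30.0
```

{"fn": "drive_tool", "kwargs": {
  "motion": [
    [0, -0.05, 0, 0.005, 0, -0.001, 1],
    [0, -0.101, 0, 0.011, 0, -0.004, 1],
    [0, -0.152, 0, 0.017, 0, -0.005, 1],
    [0, -0.203, 0, 0.024, 0, -0.006, 1],
    [0, -0.254, 0, 0.03, 0, -0.007, 1],
    [0, -0.305, 0, 0.037, 0, -0.007, 1],
    [0, -0.357, 0, 0.043, 0, -0.007, 1],
    [0, -0.408, 0, 0.05, 0, -0.006, 1],
    [0, -0.408, 0, 0.05, 0, -0.006, 1]
  ]
}}

```text
clock: 20.15
eef_pos: [0.4785, -0.0871, 0.1034]
tool_rot: [3.139, -0.374, 0.086]
wrist_force: [21.1, 40.7, -33.6]
width: 0.252
grip_force: 30.0
```

Run:
```python
from h import *
s=r.read_state(); print(s["joint_positions"],s["wrist_force"],s["ft_torque"])
g=s["eef_pos"]-Ro.from_euler("xyz",s["tool_rot"]).apply([0,0,.008]); print("grasp in stand",toS(g),"target",knob(.98))
for c in ("side","top"): print([(toS(q["position"]),round(q["conf"],2)) for q in r.spot_point(r.grab_frame(c),"knob")[:1]])
```

```text
[-0.3344  0.1327  2.0675  0.2584  0.6126  0.9636] [ 21.1458  40.731  -33.5654] [ 6.8341 -1.3771  2.5146]
grasp in stand [[-0.0934  0.0828  0.1109]] target [-0.0939  0.1114]
[(array([[-0.0984,  0.0835,  0.1081]]), 0.49)]
[(array([[-0.0957,  0.0819,  0.1084]]), 0.48)]
```

{"fn": "drive_tool", "kwargs": {
  "motion": [
    [0, 0, 0, 0, 0, 0, 0.5],
    [0, 0, 0, 0, 0, 0, 0.5],
    [0, 0, 0, 0, 0, 0, 0.5],
    [0, 0, 0, 0, 0, 0, 0.5],
    [0, 0, 0, 0, 0, 0, 0.5]
  ]
}}

```text
clock: 20.77
eef_pos: [0.4782, -0.0859, 0.1037]
tool_rot: [3.141, -0.377, 0.089]
wrist_force: [-0.5, 0.6, -0.2]
width: 0.499
grip_force: 0.0
```

Run:
```python
from h import *
s=r.read_state(); print(s["wrist_force"],s["width"])
P=[]
for c in ("side","top"):
    f=r.grab_frame(c)
    for n in("knob","lug"):
        o=[(toS(q["position"])[0],round(q["conf"],2)) for q in r.spot_point(f,n)[:1]]; print(c,n,o)
        if n=="knob" and o: P.append(o[0][0])
k=np.mean(P,0); p=np.arctan2(k[2]-.04,-.046-k[0]); print("phi",p)
k=knob(p); plan(st(k[0],.085,k[1]),lean2(.374))
```

```text
[-0.48    0.6032 -0.2208] 0.4987992603998585
side knob [(array([-0.0968,  0.0841,  0.1076]), 0.55)]
side lug [(array([-0.0489,  0.0833,  0.0846]), 0.68)]
top knob [(array([-0.0998,  0.0811,  0.1074]), 0.49)]
top lug [(array([-0.0496,  0.0851,  0.0807]), 0.57)]
phi 0.9116378765343246
turn [ 0.    -0.003  0.   ] shift [-0.006 -0.001  0.001] rows>= 0.1
```

{"fn": "drive_tool", "kwargs": {
  "motion": [
    [0, 0, 0, -0.006, -0.001, 0.001, 0.5],
    [0, 0, 0, -0.006, -0.001, 0.001, 0.5],
    [0, 0, 0, -0.006, -0.001, 0.001, 1],
    [0, 0, 0, -0.006, -0.001, 0.001, 1],
    [0, 0, 0, -0.006, -0.001, 0.001, 1],
    [0, 0, 0, -0.006, -0.001, 0.001, 1],
    [0, 0, 0, -0.006, -0.001, 0.001, 1],
    [0, 0, 0, -0.006, -0.001, 0.001, 1]
  ]
}}

```text
clock: 21.73
eef_pos: [0.4733, -0.0862, 0.1009]
tool_rot: [3.139, -0.378, 0.09]
wrist_force: [0.7, -8.5, -1.1]
width: 0.249
grip_force: 30.0
```

Run:
```python
from h import *
s=r.read_state(); print(s["wrist_force"],s["width"])
y=toS(s["eef_pos"])[0][1]; print(y)
for p in [.97,1.03,1.09,1.15,1.21,1.27]:
    k=knob(p); print(p,end=" "); plan(st(k[0],y,k[1]),lean2(.377-(p-.91)))
```

```text
[ 0.6506 -8.4678 -1.1384] 0.24880572663970335
0.08410746889300712
0.97 turn [ 0.002 -0.061  0.   ] shift [ 0.004  0.    -0.001] rows>= 0.1
1.03 turn [ 0.002 -0.121  0.   ] shift [ 0.009  0.    -0.002] rows>= 0.2
1.09 turn [ 0.002 -0.181  0.   ] shift [ 0.013  0.    -0.003] rows>= 0.3
1.15 turn [ 0.002 -0.241  0.   ] shift [ 0.018  0.    -0.003] rows>= 0.4
1.21 turn [ 0.002 -0.301  0.   ] shift [ 0.023  0.    -0.003] rows>= 0.6
1.27 turn [ 0.002 -0.361  0.   ] shift [ 0.027  0.    -0.003] rows>= 0.7
```

{"fn": "drive_tool", "kwargs": {
  "motion": [
    [0, -0.06, 0, 0.004, 0.0005, -0.001, 1],
    [0, -0.12, 0, 0.009, 0.0005, -0.002, 1],
    [0, -0.18, 0, 0.013, 0.0005, -0.003, 1],
    [0, -0.24, 0, 0.018, 0.0005, -0.003, 1],
    [0, -0.3, 0, 0.023, 0.0005, -0.003, 1],
    [0, -0.36, 0, 0.027, 0.0005, -0.003, 1],
    [0, -0.36, 0, 0.027, 0.0005, -0.003, 1]
  ]
}}

```text
clock: 22.32
eef_pos: [0.4983, -0.0841, 0.1145]
tool_rot: [3.14, -0.015, 0.09]
wrist_force: [-8.1, -5.1, 22.8]
width: 0.248
grip_force: 30.0
```

{"fn": "drive_tool", "kwargs": {
  "motion": [
    [0, 0, 0, 0, 0, 0, 0.5],
    [0, 0, 0, 0, 0, 0, 0.5],
    [0, 0, 0, 0, 0, 0, 0.5],
    [0, 0, 0, 0, 0, 0, 0.5],
    [0, 0, 0, 0, 0, 0, 0.5]
  ]
}}

```text
clock: 22.73
eef_pos: [0.4968, -0.0837, 0.1133]
tool_rot: [3.141, -0.017, 0.089]
wrist_force: [0.2, -0.3, -0.4]
width: 0.495
grip_force: 0.0
```

Run:
```python
from h import *
s=r.read_state(); print(s["wrist_force"],s["width"],s["joint_positions"])
P=[]
for c in ("side","top"):
    f=r.grab_frame(c)
    for n in("knob","lug"):
        o=[(toS(q["position"])[0],round(q["conf"],2)) for q in r.spot_point(f,n)[:1]]; print(c,n,o)
        if n=="knob" and o: P.append(o[0][0])
k=np.mean(P,0); p=np.arctan2(k[2]-.04,-.046-k[0]); print("phi",p)
k=knob(p); plan(st(k[0],.085,k[1]),lean2(.35))
```

```text
[ 0.2182 -0.3321 -0.3971] 0.4952282685328754 [-0.2422  0.3037  1.7744  0.0059  1.0473  1.2365]
side knob []
side lug [(array([-0.0505,  0.0848,  0.0834]), 0.51)]
top knob []
top lug []
  return _methods._mean(a, axis=axis, dtype=dtype,
  ret = ret.dtype.type(ret / rcount)
Traceback (most recent call last):
IndexError: invalid index to scalar variable.
```

Run:
```python
from h import *
s=r.read_state(); g=s["eef_pos"]-Ro.from_euler("xyz",s["tool_rot"]).apply([0,0,.008]); print(toS(g),knob(1.25))
k=knob(1.25); a=plan(st(k[0],.0845,k[1]),lean2(.33))
for p in [1.31,1.37,1.43,1.49,1.55,1.6]:
    k=knob(p); print(p,end=" "); plan(st(k[0],.0845,k[1]),lean2(.33-(p-1.25)),*a)
```

```text
[[-0.072   0.0845  0.1213]] [-0.0731  0.1216]
turn [0.    0.313 0.   ] shift [ 0.001  0.    -0.001] rows>= 0.0
1.31 turn [ 0.   -0.06 -0.  ] shift [0.005 0.    0.   ] rows>= 0.1
1.37 turn [ 0.   -0.12 -0.  ] shift [0.009 0.    0.001] rows>= 0.2
1.43 turn [ 0.   -0.18  0.  ] shift [ 0.014 -0.     0.001] rows>= 0.3
1.49 turn [ 0.   -0.24  0.  ] shift [0.019 0.    0.002] rows>= 0.4
1.55 turn [ 0.  -0.3 -0. ] shift [0.023 0.    0.004] rows>= 0.6
1.6 turn [ 0.   -0.35 -0.  ] shift [0.027 0.    0.005] rows>= 0.7
```

{"fn": "drive_tool", "kwargs": {
  "motion": [
    [0, 0.1, 0, 0.001, 0, -0.001, 0.5],
    [0, 0.2, 0, 0.001, 0, -0.001, 0.5],
    [0, 0.313, 0, 0.001, 0, -0.001, 0.5],
    [0, 0.313, 0, 0.001, 0, -0.001, 0.5],
    [0, 0.313, 0, 0.001, 0, -0.001, 1],
    [0, 0.313, 0, 0.001, 0, -0.001, 1],
    [0, 0.313, 0, 0.001, 0, -0.001, 1],
    [0, 0.313, 0, 0.001, 0, -0.001, 1],
    [0, 0.313, 0, 0.001, 0, -0.001, 1],
    [0, 0.313, 0, 0.001, 0, -0.001, 1]
  ]
}}

```text
clock: 23.87
eef_pos: [0.4985, -0.0841, 0.1145]
tool_rot: [3.14, -0.33, 0.09]
wrist_force: [1.1, -5.5, 0.8]
width: 0.251
grip_force: 30.0
```

{"fn": "drive_tool", "kwargs": {
  "motion": [
    [0, -0.06, 0, 0.005, 0, 0, 1],
    [0, -0.12, 0, 0.009, 0, 0.001, 1],
    [0, -0.18, 0, 0.014, 0, 0.001, 1],
    [0, -0.24, 0, 0.019, 0, 0.002, 1],
    [0, -0.3, 0, 0.023, 0, 0.004, 1],
    [0, -0.33, 0, 0.026, 0, 0.005, 1],
    [0, -0.33, 0, 0.026, 0, 0.005, 1]
  ]
}}

```text
clock: 24.45
eef_pos: [0.5242, -0.0818, 0.1181]
tool_rot: [3.14, 0.005, 0.09]
wrist_force: [-10.8, -5.8, 10.9]
width: 0.25
grip_force: 30.0
```

Run:
```python
from h import *
s=r.read_state(); R=Ro.from_euler("xyz",s["tool_rot"]); g=s["eef_pos"]-R.apply([0,0,.008]); print(toS(g),s["wrist_force"],s["ft_torque"])
f=r.grab_frame("side"); cv2.imwrite("pics/p5.png",cv2.resize(f["img"][100:240,240:440,::-1],None,fx=4,fy=4))
```

```text
[[-0.0444  0.084   0.1261]] [-10.8077  -5.8132  10.929 ] [-0.9875  1.6001 -0.0694]
```

View pics/p5.png

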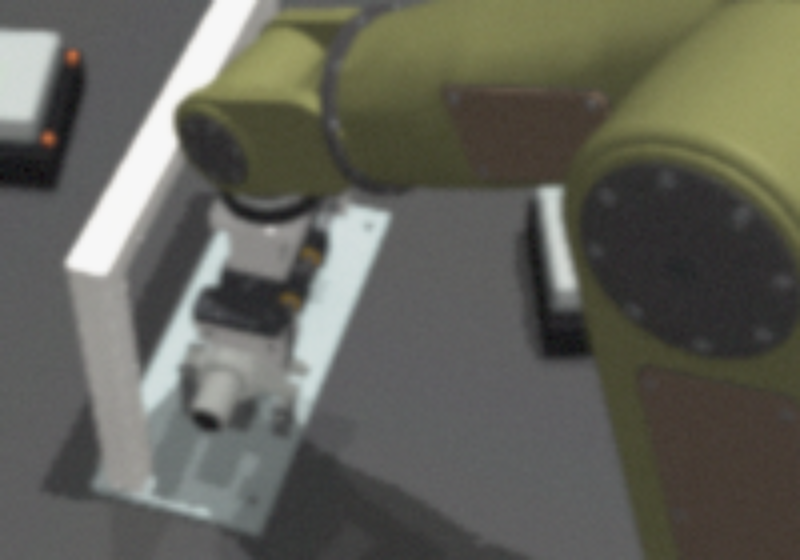

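The gripper holds the nut over the closed fork (px ~250,340), bolt close to upright. Release and back off upward, then toward the robot.

{"fn": "drive_tool", "kwargs": {
  "motion": [
    [0, 0, 0, 0, 0, 0, 0.5],
    [0, 0, 0, 0, 0, 0, 0.5],
    [0, 0, 0, 0, 0, 0, 0.5],
    [0, 0, 0, 0, 0, 0, 0.5],
    [0, 0, 0, 0, 0, -0.01, 0.5],
    [0, 0, 0, 0, 0, -0.03, 0.5],
    [0, 0, 0, 0, 0, -0.06, 0.5],
    [0, 0, 0, -0.03, 0, -0.09, 0.5],
    [0, 0, 0, -0.07, 0, -0.1, 0.5],
    [0, 0, 0, -0.11, 0, -0.1, 0.5],
    [0, 0, 0, -0.15, 0, -0.1, 0.5],
    [0, 0, 0, -0.15, 0, -0.1, 0.5]
  ]
}}

```text
clock: 25.5
eef_pos: [0.3699, -0.0943, 0.2187]
tool_rot: [3.141, -0.0, 0.089]
wrist_force: [-0.1, 0.9, -1.2]
width: 0.502
grip_force: 0.0
```

Run:
```python
from h import *
print(r.read_state()["wrist_force"])
for c in ("side","top"):
    f=r.grab_frame(c)
    for n in("knob","lug","pipe_mid"): print(c,n,[(toS(q["position"])[0],round(q["conf"],2)) for q in r.spot_point(f,n)[:1]])
    if c=="side": cv2.imwrite("pics/p6.png",cv2.resize(f["img"][100:240,240:440,::-1],None,fx=4,fy=4))
```

```text
[-0.0686  0.9499 -1.2251]
side knob [(array([-0.0419,  0.0863,  0.1264]), 0.69)]
side lug [(array([-0.0507,  0.0826,  0.0837]), 0.58)]
side pipe_mid [(array([ 0.0034, -0.0012,  0.0769]), 0.56)]
top knob [(array([-0.0462,  0.0832,  0.122 ]), 0.41)]
top lug [(array([-0.0489,  0.0833,  0.081 ]), 0.54)]
top pipe_mid [(array([-0.0016,  0.0008,  0.0705]), 0.59)]
```

View pics/p6.png

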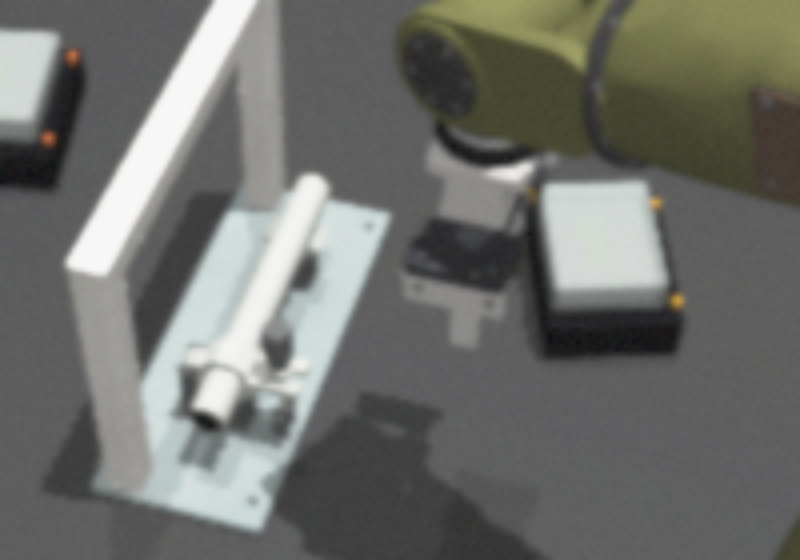

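The bolt stands upright in the fork (nut at px ~278,340), the strap is closed, the pipe seated and the arm clear.

```bash
python3 -c "
from cell import r
print(r.hand_in())"
```

```text
the job is handed in; nothing more can be done
None
```

I laid the thick pipe in both saddles, closed the clamp's hinged half over it and swung the bolt upright into its slot. I handed the job in at about 26 s with the arm clear; the hand-in gave no verdict, but the last camera check showed everything in place.

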